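# Walk the marker case home and close its keeper

## Task

Park the heavy marker case in its wooden bay: walk it forward along the desk with pushes on its two rear corner caps in turn, never letting it slew more than about ten degrees from the bay, nor touching its lid or the clear window between the caps, nor toppling the ink jar on the lid. When it is in, bed it by feel: press the left end and then the right end against its rubber buffer with about 13 newtons for half a second, never over 18. Then swing the red keeper fully shut behind the case, and leave the swab pot, green bottle and glass jar where they stand.

Things in the scene. Friction and masses are not known exactly. Their poses are not given: they have to be found in the camera images.
- bay: Fixed rigid wooden parking bay, open on top and towards the robot; the case slides in on the desk itself. Origin on the desk, in the middle of the bay's width, in the plane of the two buffers' faces when these are screwed right back; x points into the bay (the way the case goes), y left, z up. Its back board is 38 mm high.
- buffer_left: Mount of the left rubber buffer, fixed to the bay. Origin on the desk at x = 0, y = +80 mm of the bay; axes as the bay. Its rubber pad, 36 mm wide, 8 to 32 mm above the desk, is set by a stiff screw: its face stands anywhere from 0 to 6 mm before this origin (towards the robot), differently each time and on each side, and this is not reported. Rigid.
- buffer_right: The same for the right buffer, at y = -80 mm of the bay; its pad's setting is its own.
- mouth (a point): Middle of the bay's mouth on the desk, 132 mm before the bay's origin; axes as the bay. The two side guides are 32 mm high; their inner faces are at y = +-109.5 mm from x = 0 of the bay back to x = -70 mm, then flare outwards to y = +-121 mm at the mouth.
- case: Loose flat-bottomed aluminium case, 130 (x) x 210 (y) x 44 mm plus a 6 mm lid, 0.7 to 1.0 kg. Origin at the centre of its underside; x to its nose (towards the buffers), y left. Rear face at x = -65 mm. A push on a rear cap takes 2 to 6 N, up to 15 when it rubs on a guide; it advances there, turning about a point near its other end (which may slip back), so its rear swings towards the pushed side. It stops with the push.
- case_lid: The case's raised green lid panel, 114 x 194 mm, set 8 mm in from the case's edges, 44 to 50 mm above the desk; not to be leaned on. Fixed to the case. Origin at the centre of the lid's underside.
- case_window: Delicate clear window on the middle of the case's rear face: 116 mm wide, sticks out 16 mm behind the rear face, 6 to 40 mm above the desk. Fixed to the case. Origin on the rear face, middle of the window's lower edge.
- cap_left (a point): Middle of the left black rear corner cap (47 mm wide, 58 to 105 mm from the middle of the rear face): point on the rear face, 81 mm left of its middle, 22 mm above the desk. Axes as the case.
- cap_right (a point): The same on the right rear corner cap, 81 mm right of the middle.
- nose_left (a point): Point on the case's front face, 81 mm left of its middle, 22 mm above the desk; the left buffer stops it. When one end is pressed on its buffer, the case's friction on the desk takes up to 5 N of the push.
- nose_right (a point): The same, 81 mm right of the middle; the right buffer stops it.
- keeper (a joint): Red keeper arm on the left guide's rear end; vertical axis at x = -141, y = +130 mm of the bay. Starts open, -0.2 to 0.15, pointing back to the robot; grows as it swings counter-clockwise seen from above, to its stop at 1.75 rad, closed: pointing right, 5 mm behind a case that is home. Arm 8 mm thick, 22 to 30 mm above the desk; 0.05 N m (1.2 N at the post) moves it; it stays where left.
- keeper_post (a point): Upright red post at the end of the keeper arm, 12 mm in diameter, 45 mm from the arm's axis, from 22 to 56 mm above the desk; this point is on the post's axis 45 mm above the desk. At the closed stop it is at x = -141, y = +85 mm of the bay.
- ink_jar: Loose amber glass ink jar standing on the case's lid, 44 mm in diameter, 52 mm high, 0.09 kg, near the middle of the lid's front half; it rides along. Origin at the centre of its underside, z up.
- swab_pot: Loose clear pot of cotton swabs, 72 mm in diameter, 75 mm high, standing beside the right guide. Origin at the centre of its underside.
- green_bottle: Loose green glass bottle, 66 mm in diameter, 210 mm high, standing behind the bay. Origin at the centre of its underside.
- glass_jar: Loose glass storage jar, 90 mm in diameter, 120 mm high, to the left of the bay. Origin at the centre of its underside.
Things that resemble listed ones, but are neither listed nor needed, are in the scene too. What is meant by the ink_jar is not pink or purple, and is the larger of those in its own colour.

How it is judged:
By the outcome, as a careful person would: the job done as asked, in the order asked, and still so for the second after the job is handed in, with the robot touching nothing.
It also fails if it takes over 72 s, if anything falls off the work surface, if the arm or the gripper's body presses on something with over 40 N, if the wrist force passes 120 N, or if a joint passes its speed limit or range.

## Robot

A 6-joint arm with a two-finger parallel gripper is mounted at the origin on the work surface. World frame = base frame: x ahead of the robot, y to its left, z up, the work surface at z = 0. Lengths are in m, angles in rad, forces in N, time in s.
With the tool pointing down it reaches from about 0.225 to 0.875 m from the base axis. Payload 3.4 kg.
Tool frame: the origin (TCP) lies midway between the tips of the shut fingers; the grasp point (between the pads) lies 19 mm behind it; z points along the fingers, y is the line along which they close (so a half turn about z gives the same grasp; the last joint's range is limited). The gripper opens to 85 mm and grips with 20 to 120 N. Pads are 22 mm wide; open, the fingers measure 114 mm over their backs; the gripper's body (76 mm by 85 mm) begins 54 mm behind the grasp point. The pads swing forward as they close: fully open they stand 13 mm farther back than shut.
Start: joints at [-1.359, 0.276, 1.505, -0, 1.361, -0.121], TCP at [0.188, -0.543, 0.231] pointing down, gripper open.
Joint ranges: [-2.89, 2.89], [-0.75, 2.08], [0.22, 2.7], [-1.18, 4.32], [0.11, 2.71], [-2.7, 2.7]. Speed limits (rad/s): [2.57, 2.57, 3.14, 3.14, 3.14, 3.14].

## Interface

Orientations are given as a unit quaternion [w, x, y, z].
In Python, from rig import * gives the robot as it stands.
- The arm moves only by the tool apply_moves, never from a script. Its argument "steps" is one flat list of numbers, 4 for each row, row after row: the shift along the world's x, y, z in cm, then the turn about the world's z in degrees. A call has 1 to 8 rows; each row is the pose to reach, as a shift and turn from the pose commanded when the call began; what a row does not reach only later rows make up. A row lasts 1/12 s, in which the tool goes at most 41.7 mm and 7.16 degrees, less where a joint would pass 70% of its speed; a pose out of reach is approached as far as the arm can. A call with a gripper value outside its range is refused whole. "jaw" is the closure in counts, from 0 (fully open) to 255 (shut), set as the call begins (left out, the last holds). The fingers move at their own pace and stop on an object; "newtons" is the grip in N (left out, the last holds). Time passes only in rows, so rows that repeat a pose let the fingers close. It gives the time, the measured TCP pose, the force, the opening and the grip force at its end, in the units of the state.
- get_state(): the state, without advancing time (a new reading comes with each control period).
- get_image(name): name is "scene" or "top"; returns the picture (400x640x3 uint8, red, green, blue); there is no depth.
- calibration(name): a dict with "fx", "fy", "cx", "cy" (pixels), "k1" (the pictures are not rectified: a ray, as slopes to the right and down, at radius r is drawn at 1 + k1 r^2 times it, then the intrinsics apply), "xyz" and "rotation" of the camera in the world. Camera axes: x right, y up, looking along -z (the intrinsics and any distortion apply to the point x, -y, -z); pixel columns grow to the right and rows downward; lengths in m; the calibration is good to about 2 mm. A picture is of the moment at which its call begins. calibration takes no time and is no camera call.
- sign_off(): hands the job in; it is judged then, once.
The state is a dict: "clock": time; "qpos": joint angles; "qd": joint speeds; "effort": joint torques, N m; "position": TCP position; "ee_rot": TCP orientation; "contact_force": force on the tool from outside, world axes, zero at the start; "moment": the same for the moment, N m; "width": finger opening in m; "gripper_force": force on a finger pad.
Only numpy, scipy, OpenCV 4.12 (cv2) and the standard library are available. Lean on these libraries where they do the work, as an engineer would, in place of code of your own. Each camera call takes 0.05 s, during which the arm holds its last target. There are 200 camera calls.

## Working session

There is one attempt and no reset: what is moved stays moved. The work goes in short steps, Python scripts to look and compute and a tool call to move; the robot and the scene stay as the last step left them, time stands still between calls to the robot, and variables do not carry over. Pictures are saved under pics/ and viewed, at most 10 in all, crops included, and the job is handed in when it is done.

Besides the shell and the picture viewer there is one more tool, called after ">>>" by a JSON object that holds its "fn" and its "kwargs", one argument or row to a line. apply_moves: Moves the arm, as the interface text tells. Its arguments: {"type":"object","properties":{"steps":{"type":"array","items":{"type":"number"}},"jaw":{"type":"number"},"newtons":{"type":"number"}},"required":["steps"]}

```bash
mkdir -p pics; ls; python3 - <<'E'
from rig import *
import cv2
for n in("scene","top"):
    im=get_image(n); cv2.imwrite(f"pics/{n}0.png",im[:,:,::-1]); print(n,calibration(n))
print(get_state())
E
```

```text
pics
scene {'fx': 506.78644204133013, 'fy': 506.78644204133013, 'cx': 315.6043334671022, 'cy': 195.06405299153343, 'k1': 0.038648923382703836, 'xyz': array([ 1.04401312, -0.16933442,  0.95846412]), 'rotation': array([0.82885656, 0.23168326, 0.13827083, 0.4901029 ])}
top {'fx': 482.7500090182018, 'fy': 482.7500090182018, 'cx': 314.84536289485266, 'cy': 202.72152789107787, 'k1': -0.1116028823138703, 'xyz': array([0.30386961, 0.08206734, 1.37263806]), 'rotation': array([ 0.70823481,  0.07223621, -0.06128274, -0.6995926 ])}
{'clock': 0.1, 'qpos': array([-1.35902019e+00,  2.76535128e-01,  1.50600484e+00,  1.08852376e-06,
        1.36071548e+00, -1.21018852e-01]), 'qd': array([ 0.00099376,  0.00011877, -0.00018521, -0.00056924, -0.00122115,
        0.00125499]), 'effort': array([ 1.52778270e-03, -4.17701769e+01, -2.46404529e+01, -3.60620579e-04,
        5.79013358e-03,  7.51705642e-06]), 'position': array([ 0.18772895, -0.54298919,  0.23052497]), 'ee_rot': array([-8.30565564e-04,  9.86187528e-01,  1.65630515e-01, -3.71830804e-05]), 'contact_force': array([-0.08999459,  0.03137069, -0.01249009]), 'moment': array([-0.02207791, -0.00387898, -0.03434533]), 'gripper_force': 0.0, 'width': 0.08514021647336448}
```

View pics/scene0.png

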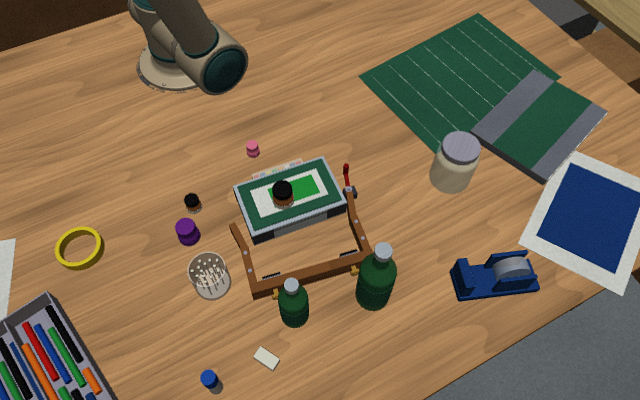

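View pics/top0.png

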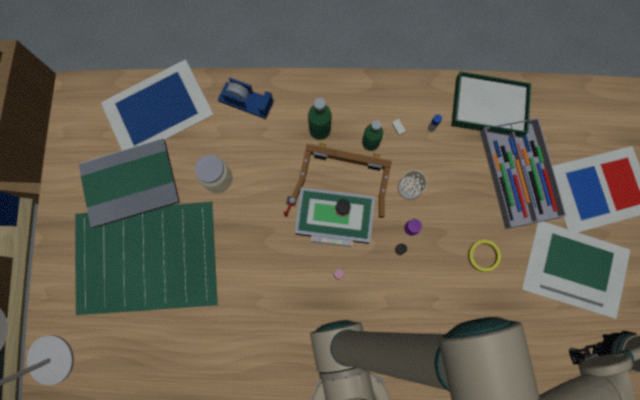

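Scene: the case (centre about 290,197) sits at the bay's mouth, with the amber jar on its lid (282,190), the keeper at (348,180) and the swab pot at (210,275). Top: the case is at (335,215), the bay spans (297–390, 147–215), and the red keeper is at (290,205). Next, enlarged crops for corner measurement.

```bash
cat > h.py <<'E'
from rig import *
import numpy as np, cv2
from scipy.spatial.transform import Rotation as R
C={n:calibration(n) for n in("scene","top")}
def rot(c): q=c["rotation"]; return R.from_quat([q[1],q[2],q[3],q[0]])
def ray(n,uv):
    c=C[n]; K=np.array([[c["fx"],0,c["cx"]],[0,c["fy"],c["cy"]],[0,0,1]])
    p=cv2.undistortPoints(np.array(uv,float).reshape(-1,1,2),K,np.array([c["k1"],0,0,0,0.]))[:,0]
    d=np.c_[p[:,0],-p[:,1],-np.ones(len(p))]
    return np.array(c["xyz"]),rot(c).apply(d)
def onz(n,uv,z):
    o,d=ray(n,uv); return o+d*((z-o[2])/d[:,2])[:,None]
def proj(n,P):
    c=C[n]; p=rot(c).inv().apply(np.atleast_2d(P)-c["xyz"]); s=np.c_[p[:,0]/-p[:,2],p[:,1]/p[:,2]]
    s=s*(1+c["k1"]*(s**2).sum(1))[:,None]
    return np.c_[s[:,0]*c["fx"]+c["cx"],s[:,1]*c["fy"]+c["cy"]]
E
python3 - <<'E'
import cv2
a=cv2.imread("pics/top0.png")[135:255,275:405]; cv2.imwrite("pics/topc.png",cv2.resize(a,None,fx=5,fy=5,interpolation=cv2.INTER_CUBIC)[:600])
b=cv2.imread("pics/scene0.png")[145:305,220:390]; cv2.imwrite("pics/scc.png",cv2.resize(b,None,fx=3.7,fy=3.7,interpolation=cv2.INTER_CUBIC)[:600])
E
```

```text
(no output)
```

View pics/topc.png

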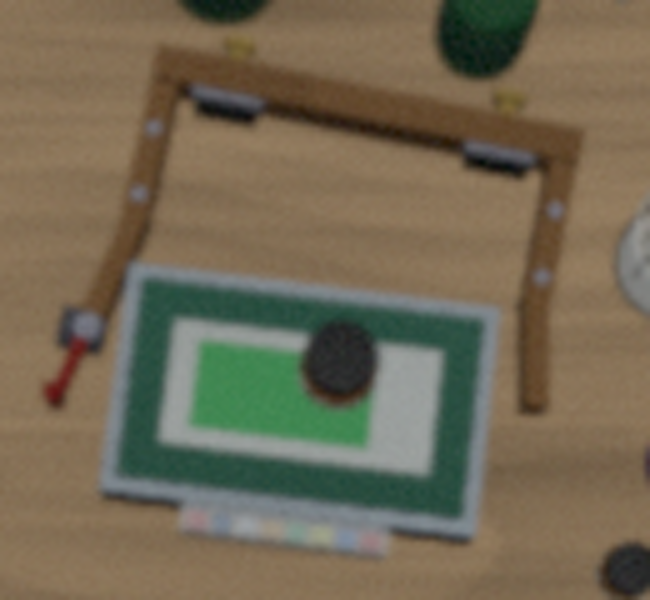

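View pics/scc.png

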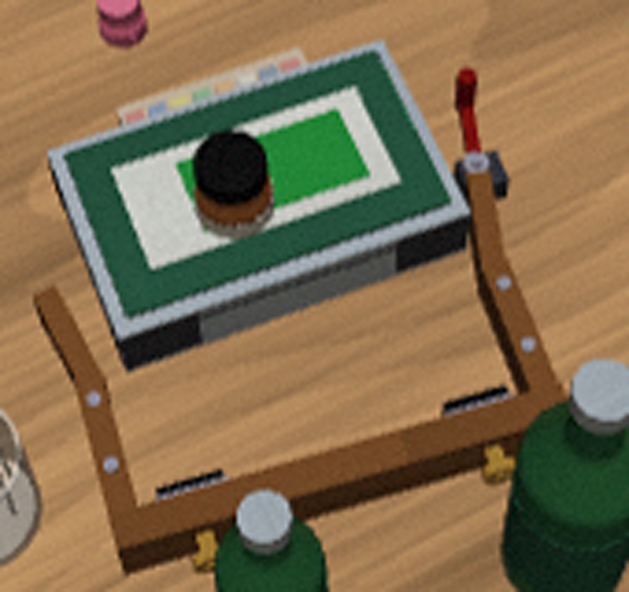

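Crops: in the top crop the case rim corners are at (133,265), (498,308), (472,535) and (104,490). The guide screws are at (154,127), (138,191), (555,209) and (543,276), the keeper hub at (86,325) and the post at (54,393). The scene crop shows the same screws at (503,282), (528,344), (93,398) and (110,464), and the hub at (475,162).

```bash
python3 - <<'E'
from h import *
np.set_printoptions(precision=4,suppress=True)
T=lambda l:np.array(l)/5+[275,135]-0.4
S=lambda l:np.array(l)/3.7+[220,145]-0.4
cor=onz("top",T([(133,265),(498,308),(472,535),(104,490)]),.044); print("case top\n",cor)
cs=onz("scene",S([(465,213),(122,333),(52,152),(383,43)]),.044); print("case scene\n",cs)
for c in (cor,cs):
    m=c.mean(0); fw=(c[0]+c[1]-c[2]-c[3]); lf=c[0]+c[3]-c[1]-c[2]
    print("ctr",m,"len",np.linalg.norm(fw)/2,np.linalg.norm(lf)/2,"yaw",np.degrees(np.arctan2(fw[1],fw[0])),np.degrees(np.arctan2(-lf[0],lf[1])))
# triangulate
def tri(a,b):
    o,d=ray("top",a);p,e=ray("scene",b);out=[]
    for x,y in zip(d,e):
        s=np.linalg.lstsq(np.c_[x,-y],p-o,rcond=None)[0]; out.append(np.r_[(o+x*s[0]+p+y*s[1])/2,np.linalg.norm(o+x*s[0]-p-y*s[1])])
    return np.array(out)
t=tri(T([(138,191),(154,127),(543,276),(555,209),(86,325),(162,47),(580,130),(533,410),(54,388)]),S([(503,282),(528,344),(93,398),(110,464),(475,162),(555,400),(128,550),(47,297),(465,78)]))
print("scr LR,RR hub, board cor L,R, right guide end, post\n",t)
print("jar",tri(T([(341,355)]),S([(231,158)])))
b=onz("top",T([(138,191),(154,127),(543,276),(555,209),(86,325)]),.032);b2=onz("scene",S([(503,282),(528,344),(93,398),(110,464),(475,162)]),.032)
for q in(b,b2):
    fw=q[1]-q[0]+q[3]-q[2]; lf=q[0]+q[1]-q[2]-q[3]; print(q,"yaw",np.degrees(np.arctan2(fw[1],fw[0])),np.degrees(np.arctan2(-lf[0],lf[1])),np.linalg.norm(lf)/2,np.linalg.norm(fw)/2)
E
```

```text
case top
 [[ 0.6011  0.1436  0.044 ]
 [ 0.5785 -0.062   0.044 ]
 [ 0.4504 -0.0465  0.044 ]
 [ 0.4731  0.1573  0.044 ]]
case scene
 [[ 0.6009  0.1427  0.044 ]
 [ 0.5761 -0.0595  0.044 ]
 [ 0.4507 -0.0453  0.044 ]
 [ 0.4754  0.1597  0.044 ]]
ctr [0.5258 0.0481 0.044 ] len 0.12887197194809236 0.20595536555496974 yaw -6.4969363394020965 -6.3096968065036325
ctr [0.5258 0.0494 0.044 ] len 0.12639009917637312 0.20507223520082093 yaw -7.091120540497012 -6.932999967500379
scr LR,RR hub, board cor L,R, right guide end, post
 [[ 0.646   0.1416  0.0363  0.0008]
 [ 0.6847  0.1337  0.0345  0.0003]
 [ 0.5993 -0.0887  0.0347  0.0002]
 [ 0.6385 -0.0965  0.0346  0.0004]
 [ 0.5684  0.1697  0.0323  0.0009]
 [ 0.7266  0.1267  0.0497  0.0055]
 [ 0.6858 -0.11    0.035   0.0029]
 [ 0.5241 -0.084   0.0224  0.0006]
 [ 0.528   0.1853  0.0561  0.0005]]
jar [[0.5396 0.029  0.1043 0.0006]]
[[ 0.6472  0.1421  0.032 ]
 [ 0.6853  0.1336  0.032 ]
 [ 0.5999 -0.0892  0.032 ]
 [ 0.6392 -0.0966  0.032 ]
 [ 0.5686  0.1701  0.032 ]] yaw -11.634192483105664 -11.451837141473364 0.23541309297482027 0.03952186422652405
[[ 0.644   0.1426  0.032 ]
 [ 0.6838  0.1346  0.032 ]
 [ 0.598  -0.0884  0.032 ]
 [ 0.6373 -0.0965  0.032 ]
 [ 0.5681  0.1694  0.032 ]] yaw -11.485082499079263 -11.31500139615048 0.23565800861067565 0.04031925697231052
```

Bay origin is about (0.681, 0.014) with yaw −11.5°. The case centre is about (0.526, 0.049) with yaw −6.7°, so it sits 3 mm left, +4.8° and about 90 mm from home. Both views agree with the given sizes. I'm moving behind the left cap.

>>> {"fn": "apply_moves", "kwargs": {
  "steps": [12.5, 34, 0, -15, 12.5, 34, 0, -30.5, 12.5, 34, 0, -30.5, 12.5, 34, 0, -30.5, 12.5, 34, 0, -30.5, 12.5, 34, 0, -30.5, 12.5, 34, 0, -30.5, 12.5, 34, 0, -30.5],
  "jaw": 255,
  "newtons": 40
}}

```text
clock: 0.77
position: [0.3027, -0.2289, 0.2311]
ee_rot: [-0.0, 0.995, -0.1, -0.0]
contact_force: [1.0, 0.0, 0.7]
width: 0.0003
gripper_force: 0.0
```

>>> {"fn": "apply_moves", "kwargs": {
  "steps": [12.5, 34.5, 0, 0, 12.5, 34.5, 0, 0, 12.5, 34.5, 0, 0, 12.5, 34.5, 0, 0, 12.5, 34.5, 0, 0, 12.5, 34.5, 0, 0, 12.5, 34.5, 0, 0, 12.5, 34.5, 0, 0]
}}

```text
clock: 1.43
position: [0.4161, 0.0846, 0.2313]
ee_rot: [0.0, 0.995, -0.099, 0.0]
contact_force: [0.6, -1.1, -0.4]
width: 0.0003
gripper_force: 0.0
```

>>> {"fn": "apply_moves", "kwargs": {
  "steps": [1.5, 3.5, 0, 0, 2, 5, -3, 0, 2, 5, -6, 0, 2, 5, -9, 0, 2, 5, -12, 0, 2, 5, -15, 0, 2, 5, -15, 0, 2, 5, -15, 0]
}}

```text
clock: 2.1
position: [0.4349, 0.1322, 0.0803]
ee_rot: [0.001, 0.995, -0.1, -0.002]
contact_force: [-0.4, 0.3, 0.0]
width: 0.0002
gripper_force: 0.0
```

>>> {"fn": "apply_moves", "kwargs": {
  "steps": [0.3, 0.8, -2, 0, 0.3, 0.8, -4, 0, 0.3, 0.8, -6, 0, 0.3, 0.8, -6.4, 0, 0.3, 0.8, -6.4, 0]
}}

```text
clock: 2.52
position: [0.4398, 0.1404, 0.0179]
ee_rot: [0.0, 0.995, -0.1, 0.0]
contact_force: [-0.3, -0.4, 0.5]
width: -0.0001
gripper_force: 0.0
```

```bash
python3 - <<'E'
from h import *
s=get_state();print(s["position"],s["contact_force"])
a=get_image("top")[135:265,275:405];b=get_image("scene")[130:280,220:400]
f=lambda i,k:cv2.resize(i[:,:,::-1],None,fx=k,fy=k,interpolation=cv2.INTER_CUBIC)
a=f(a,3);b=f(b,2.2);H=max(a.shape[0],b.shape[0])
p=lambda i:cv2.copyMakeBorder(i,0,H-i.shape[0],0,0,cv2.BORDER_CONSTANT)
cv2.imwrite("pics/p1.png",np.hstack([p(a),p(b)]));
E
```

```text
[0.43978587 0.1404169  0.01793337] [-0.30378487 -0.44089647  0.45765216]
```

View pics/p1.png

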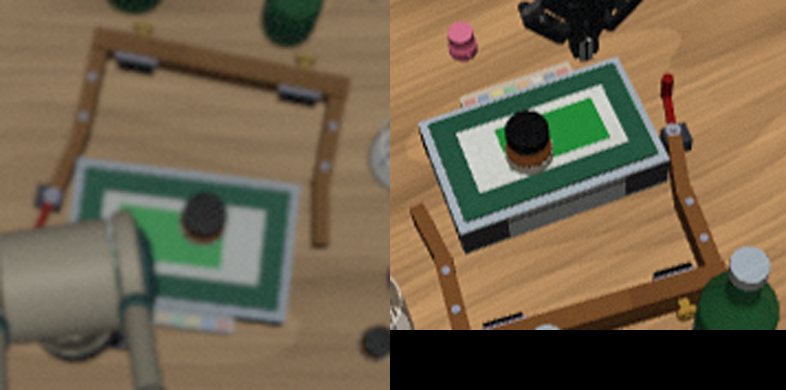

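The scene view shows the fingertip (585,50 in the montage) behind the left cap, and nothing has been disturbed. Approaching gently.

>>> {"fn": "apply_moves", "kwargs": {
  "steps": [0.4, 0, -0.1, 0, 0.8, 0, -0.2, 0, 1.2, 0, -0.2, 0, 1.5, 0, -0.2, 0, 1.7, 0, -0.2, 0, 1.9, 0, -0.2, 0, 2.1, 0.02, -0.2, 0]
}}

```text
clock: 3.2
position: [0.4605, 0.1406, 0.0153]
ee_rot: [0.0, 0.995, -0.1, -0.0]
contact_force: [0.3, 0.5, 0.9]
width: -0.0002
gripper_force: 0.0
```

>>> {"fn": "apply_moves", "kwargs": {
  "steps": [0.2, 0.04, 0, 0, 0.4, 0.08, 0, 0, 0.6, 0.12, 0, 0, 0.8, 0.16, 0, 0]
}}

```text
clock: 3.53
position: [0.4673, 0.1424, 0.015]
ee_rot: [0.0, 0.995, -0.1, -0.001]
contact_force: [-2.3, 1.0, -2.1]
width: 0.0001
gripper_force: 1.3
```

>>> {"fn": "apply_moves", "kwargs": {
  "steps": [0.2, 0.04, 0, 0, 0.4, 0.08, 0, 0, 0.6, 0.12, 0, 0, 0.8, 0.16, 0, 0, 1.0, 0.2, 0, 0, 1.2, 0.24, 0, 0, 1.2, 0.24, 0, 0]
}}

```text
clock: 4.12
position: [0.4811, 0.1447, 0.0154]
ee_rot: [-0.0, 0.995, -0.1, 0.0]
contact_force: [-1.7, 0.5, -0.9]
width: -0.0003
gripper_force: 0.8
```

```bash
cat >> h.py <<'E'
OB=np.array([.6807,.0142]);PB=np.radians(-11.5)
def bay(p): 
    d=np.asarray(p)[...,:2]-OB; c,s=np.cos(PB),np.sin(PB); return np.stack([d[...,0]*c+d[...,1]*s,-d[...,0]*s+d[...,1]*c],-1)
def refine(): # fit lines to rim outer edges in scene (front edge, right side)
    im=get_image("scene"); return im
E
python3 - <<'E'
from h import *
s=get_state();print(s["position"],s["contact_force"])
a=get_image("top");b=get_image("scene")
np.save("top1.npy",a);np.save("sc1.npy",b)
hs=cv2.cvtColor(b,cv2.COLOR_RGB2HSV)
# light grey-blue rim / lid mask: report hsv samples in scene of wood, lid, rim
o=cv2.cvtColor(cv2.imread("pics/scene0.png"),cv2.COLOR_BGR2HSV)
S=lambda x,y:(int(x/3.7+220),int(y/3.7+145))
for n,q in dict(lid=(90,200),rim=(90,245),white=(140,190),wood=(300,400),bright=(320,150),guide=(490,250)).items():
    u,v=S(*q);print(n,o[v,u])
E
```

```text
[0.48113436 0.14470932 0.01538325] [-1.68036732  0.49641941 -0.90644359]
lid [ 76 135  81]
rim [106  25 176]
white [ 38   5 202]
wood [ 15 125 184]
bright [ 66 188 136]
guide [ 14 172 117]
```

```bash
cat >> h.py <<'E'
def case(b):
    hs=cv2.cvtColor(b,cv2.COLOR_RGB2HSV); m=cv2.inRange(hs,(55,80,30),(95,255,255))
    m[:,:215]=0; m[:,385:]=0; m[:140]=0; m[290:]=0
    m=cv2.morphologyEx(m,cv2.MORPH_OPEN,np.ones((3,3)))
    cs=cv2.findContours(m,cv2.RETR_EXTERNAL,cv2.CHAIN_APPROX_NONE)[0]; c=cv2.convexHull(max(cs,key=cv2.contourArea))[:,0]
    P=bay(onz("scene",c,.05))*1000
    (cx,cy),(w,h),a=cv2.minAreaRect(P.astype(np.float32))
    if w>h: w,h,a=h,w,a-90
    a=(a+45)%90-45
    o,d=np.array([cx,cy]),np.radians(a)
    return dict(bay_centre=np.round(o,1),yaw=round(a,1),size=(round(w),round(h)))
E
python3 - <<'E'
from h import *
print(case(cv2.imread("pics/scene0.png")[:,:,::-1].copy())); print(case(np.load("sc1.npy")))
s=get_state(); print(bay(s["position"])*1000, proj("scene",[[.54,.03,.1]]))
E
```

```text
{'bay_centre': array([-157.9,    2.9]), 'yaw': 5.0, 'size': (114, 193)}
{'bay_centre': array([-149.2,    2.4]), 'yaw': -2.2, 'size': (114, 193)}
[-221.59169508   88.06399671] [[282.54275154 188.40354747]]
```

The tracker recovers the lid at 114×193 mm, so it is reliable. After the left push the yaw is −2.2°. Now the right cap.

>>> {"fn": "apply_moves", "kwargs": {
  "steps": [-2, 0.4, 0, 0, -3.92, 0.8, 0, 0, -4.7, -3, 0, 0, -5.5, -7, 0, 0, -6.3, -11, 0, 0, -7.2, -15.4, 0, 0, -6, -15.7, 0, 0, -5, -16, 0, 0]
}}

```text
clock: 4.88
position: [0.4318, -0.0181, 0.016]
ee_rot: [0.0, 0.995, -0.102, 0.002]
contact_force: [1.4, 1.1, -0.7]
width: -0.0002
gripper_force: 0.0
```

>>> {"fn": "apply_moves", "kwargs": {
  "steps": [0.4, -0.08, 0, 0, 0.7, -0.14, 0, 0, 0.95, -0.2, 0, 0, 1.15, -0.26, 0, 0, 1.35, -0.33, 0, 0, 1.6, -0.42, 0, 0, 1.85, -0.5, 0, 0, 1.85, -0.5, 0, 0]
}}

```text
clock: 5.55
position: [0.4488, -0.0203, 0.0151]
ee_rot: [0.0, 0.995, -0.099, -0.0]
contact_force: [-1.6, -0.3, -0.3]
width: -0.0001
gripper_force: 1.3
```

```bash
cat > t.py <<'E'
from h import *
b=get_image("scene"); c=case(b); s=get_state(); p=bay(s["position"])*1000
y=np.radians(c["yaw"]); r=p-c["bay_centre"]; L=[r[0]*np.cos(y)+r[1]*np.sin(y),-r[0]*np.sin(y)+r[1]*np.cos(y)]
print(c,"tcp bay",p.round(1),"in case",np.round(L,1),"F",s["contact_force"].round(1),s["clock"])
E
python3 t.py
```

```text
{'bay_centre': array([-145.2,    3.5]), 'yaw': 0.5, 'size': (114, 193)} tcp bay [-220.3  -80. ] in case [-75.8 -82.9] F [-2.2  0.3 -1.8] 5.6
```

>>> {"fn": "apply_moves", "kwargs": {
  "steps": [-2, 0.4, 0, 0, -3.92, 0.8, 0, 0, -3.1, 4.9, 0, 0, -2.3, 8.9, 0, 0, -1.5, 12.9, 0, 0, -0.6, 17, 0, 0, 1.2, 16.7, 0, 0, 2.4, 16.45, 0, 0]
}}

```text
clock: 6.27
position: [0.4761, 0.1473, 0.016]
ee_rot: [-0.001, 0.995, -0.097, 0.003]
contact_force: [-0.1, 0.1, 0.6]
width: -0.0003
gripper_force: 0.0
```

>>> {"fn": "apply_moves", "kwargs": {
  "steps": [0.4, -0.08, 0, 0, 0.74, -0.15, 0, 0, 1.0, -0.13, 0, 0, 1.27, -0.1, 0, 0, 1.54, -0.08, 0, 0, 1.81, -0.05, 0, 0, 2.08, -0.03, 0, 0, 2.08, -0.03, 0, 0]
}}

```text
clock: 6.93
position: [0.4944, 0.1434, 0.0153]
ee_rot: [0.0, 0.995, -0.1, 0.0]
contact_force: [-0.6, 0.2, 0.3]
width: -0.0001
gripper_force: 0.6
```

```bash
python3 t.py
```

```text
{'bay_centre': array([-138.8,    2.7]), 'yaw': -4.3, 'size': (114, 193)} tcp bay [-208.3   89.6] in case [-75.8  81.4] F [-2.   0.3  0.2] 6.9833
```

>>> {"fn": "apply_moves", "kwargs": {
  "steps": [-2, 0.4, 0, 0, -3.92, 0.8, 0, 0, -4.7, -3.1, 0, 0, -5.5, -7.1, 0, 0, -6.3, -11.1, 0, 0, -7.1, -15.1, 0, 0, -6, -15.5, 0, 0, -5.25, -15.6, 0, 0]
}}

```text
clock: 7.65
position: [0.4432, -0.0149, 0.0161]
ee_rot: [0.0, 0.995, -0.102, 0.002]
contact_force: [2.0, -0.8, 0.4]
width: 0.0002
gripper_force: 0.0
```

>>> {"fn": "apply_moves", "kwargs": {
  "steps": [0.4, -0.08, 0, 0, 0.78, -0.16, 0, 0, 1.0, -0.28, 0, 0, 1.2, -0.38, 0, 0, 1.45, -0.52, 0, 0, 1.65, -0.63, 0, 0, 1.88, -0.75, 0, 0, 1.88, -0.75, 0, 0]
}}

```text
clock: 8.32
position: [0.4609, -0.0198, 0.0152]
ee_rot: [0.0, 0.995, -0.099, 0.001]
contact_force: [-1.2, 0.4, -1.1]
width: -0.0002
gripper_force: 0.8
```

```bash
python3 t.py
```

```text
{'bay_centre': array([-132.9,    3.6]), 'yaw': -0.0, 'size': (113, 193)} tcp bay [-208.6  -77.1] in case [-75.7 -80.7] F [-1.1  0.3 -1.4] 8.3667
```

>>> {"fn": "apply_moves", "kwargs": {
  "steps": [-2, 0.4, 0, 0, -3.92, 0.8, 0, 0, -3.1, 4.8, 0, 0, -2.3, 8.8, 0, 0, -1.5, 12.8, 0, 0, -0.6, 16.9, 0, 0, 1.2, 16.55, 0, 0, 2.4, 16.3, 0, 0]
}}

```text
clock: 9.03
position: [0.4873, 0.1464, 0.0161]
ee_rot: [-0.001, 0.995, -0.097, 0.003]
contact_force: [-0.3, -0.3, -0.1]
width: 0.0001
gripper_force: 0.0
```

>>> {"fn": "apply_moves", "kwargs": {
  "steps": [0.4, -0.08, 0, 0, 0.78, -0.16, 0, 0, 1.05, -0.22, 0, 0, 1.3, -0.26, 0, 0, 1.55, -0.3, 0, 0, 1.8, -0.34, 0, 0, 2.06, -0.38, 0, 0, 2.06, -0.38, 0, 0]
}}

```text
clock: 9.7
position: [0.5046, 0.1388, 0.0151]
ee_rot: [0.0, 0.995, -0.1, -0.0]
contact_force: [-1.5, -0.3, -1.3]
width: 0.0005
gripper_force: 1.1
```

```bash
python3 t.py
```

```text
{'bay_centre': array([-126.7,    1.1]), 'yaw': -3.4, 'size': (114, 193)} tcp bay [-197.4   87. ] in case [-75.7  81.5] F [-1.4 -0.6 -0.8] 9.75
```

>>> {"fn": "apply_moves", "kwargs": {
  "steps": [-2, 0.4, 0, 0, -3.92, 0.8, 0, 0, -4.7, -3.1, 0, 0, -5.5, -7.1, 0, 0, -6.3, -11.1, 0, 0, -7.1, -15.2, 0, 0, -6, -15.5, 0, 0, -5.1, -15.7, 0, 0]
}}

```text
clock: 10.42
position: [0.4551, -0.0204, 0.016]
ee_rot: [0.001, 0.995, -0.102, 0.002]
contact_force: [-0.4, 1.3, -0.4]
width: -0.0001
gripper_force: 0.0
```

>>> {"fn": "apply_moves", "kwargs": {
  "steps": [0.4, -0.08, 0, 0, 0.78, -0.16, 0, 0, 1.05, -0.28, 0, 0, 1.3, -0.38, 0, 0, 1.55, -0.48, 0, 0, 1.8, -0.57, 0, 0, 2.08, -0.66, 0, 0, 2.08, -0.66, 0, 0]
}}

```text
clock: 11.08
position: [0.4734, -0.0231, 0.0149]
ee_rot: [0.0, 0.995, -0.098, -0.001]
contact_force: [-3.6, -1.8, -0.2]
width: -0.0001
gripper_force: 1.6
```

```bash
python3 t.py
```

```text
{'bay_centre': array([-120.3,    3.2]), 'yaw': 0.3, 'size': (113, 193)} tcp bay [-195.7  -77.9] in case [-75.9 -80.7] F [-3.6 -0.7 -0.5] 11.1333
```

>>> {"fn": "apply_moves", "kwargs": {
  "steps": [-2, 0.4, 0, 0, -3.92, 0.8, 0, 0, -3.1, 4.8, 0, 0, -2.3, 8.8, 0, 0, -1.5, 12.8, 0, 0, -0.6, 16.9, 0, 0, 1.2, 16.55, 0, 0, 2.4, 16.3, 0, 0]
}}

```text
clock: 11.8
position: [0.5009, 0.1427, 0.0158]
ee_rot: [-0.001, 0.995, -0.096, 0.002]
contact_force: [0.3, 0.2, 0.3]
width: 0.0001
gripper_force: 0.0
```

>>> {"fn": "apply_moves", "kwargs": {
  "steps": [0.4, -0.08, 0, 0, 0.78, -0.16, 0, 0, 1.05, -0.22, 0, 0, 1.3, -0.26, 0, 0, 1.55, -0.3, 0, 0, 1.8, -0.34, 0, 0, 2.06, -0.38, 0, 0, 2.06, -0.38, 0, 0]
}}

```text
clock: 12.47
position: [0.5195, 0.1346, 0.0153]
ee_rot: [0.0, 0.995, -0.1, 0.0]
contact_force: [-1.6, 0.8, -0.8]
width: -0.0
gripper_force: 0.8
```

```bash
python3 t.py
```

```text
{'bay_centre': array([-112.1,    0.3]), 'yaw': -4.2, 'size': (113, 193)} tcp bay [-181.9   85.9] in case [-75.9  80.2] F [-2.2  1.  -1.2] 12.5167
```

>>> {"fn": "apply_moves", "kwargs": {
  "steps": [-2, 0.4, 0, 0, -3.92, 0.8, 0, 0, -4.7, -3.1, 0, 0, -5.5, -7.1, 0, 0, -6.3, -11.1, 0, 0, -7.1, -15.2, 0, 0, -6, -15.5, 0, 0, -5.1, -15.7, 0, 0]
}}

```text
clock: 13.18
position: [0.4697, -0.0248, 0.0161]
ee_rot: [0.001, 0.995, -0.102, 0.002]
contact_force: [-0.3, -0.5, 0.3]
width: -0.0002
gripper_force: 0.0
```

>>> {"fn": "apply_moves", "kwargs": {
  "steps": [0.4, -0.08, 0, 0, 0.78, -0.16, 0, 0, 1.05, -0.28, 0, 0, 1.3, -0.38, 0, 0, 1.55, -0.48, 0, 0, 1.8, -0.57, 0, 0, 2.08, -0.66, 0, 0, 2.08, -0.66, 0, 0]
}}

```text
clock: 13.85
position: [0.4897, -0.0281, 0.0152]
ee_rot: [0.0, 0.995, -0.099, 0.001]
contact_force: [-1.7, 0.3, -1.1]
width: -0.0002
gripper_force: 0.8
```

```bash
python3 t.py
```

```text
{'bay_centre': array([-104. ,    3.1]), 'yaw': 0.8, 'size': (113, 193)} tcp bay [-178.7  -79.6] in case [-75.9 -81.6] F [-1.6  0.1 -0.9] 13.9
```

>>> {"fn": "apply_moves", "kwargs": {
  "steps": [-2, 0.4, 0, 0, -3.92, 0.8, 0, 0, -3.1, 4.8, 0, 0, -2.3, 8.8, 0, 0, -1.5, 12.8, 0, 0, -0.6, 16.9, 0, 0, 1.2, 16.6, 0, 0, 2.4, 16.4, 0, 0]
}}

```text
clock: 14.57
position: [0.5161, 0.1388, 0.0162]
ee_rot: [-0.001, 0.995, -0.097, 0.003]
contact_force: [1.3, 0.1, -0.0]
width: -0.0
gripper_force: 0.0
```

>>> {"fn": "apply_moves", "kwargs": {
  "steps": [0.4, -0.08, 0, 0, 0.7, -0.14, 0, 0, 0.95, -0.19, 0, 0, 1.2, -0.24, 0, 0, 1.45, -0.29, 0, 0, 1.65, -0.33, 0, 0, 1.85, -0.36, 0, 0, 1.85, -0.36, 0, 0]
}}

```text
clock: 15.23
position: [0.5315, 0.1313, 0.0152]
ee_rot: [0.0, 0.995, -0.1, 0.0]
contact_force: [-2.9, 1.0, -1.0]
width: 0.0005
gripper_force: 0.9
```

```bash
python3 t.py
```

```text
{'bay_centre': array([-97.6,   0.7]), 'yaw': -2.6, 'size': (113, 193)} tcp bay [-169.5   85. ] in case [-75.7  81. ] F [-1.9  0.9 -1.4] 15.2833
```

>>> {"fn": "apply_moves", "kwargs": {
  "steps": [-2, 0.4, 0, 0, -3.92, 0.8, 0, 0, -4.7, -3.1, 0, 0, -5.5, -7.1, 0, 0, -6.3, -11.1, 0, 0, -7.1, -15.2, 0, 0, -6, -15.5, 0, 0, -5.1, -15.7, 0, 0]
}}

```text
clock: 15.95
position: [0.4819, -0.028, 0.0161]
ee_rot: [0.001, 0.995, -0.102, 0.002]
contact_force: [0.8, 0.0, 0.1]
width: 0.0002
gripper_force: 0.0
```

>>> {"fn": "apply_moves", "kwargs": {
  "steps": [0.4, -0.08, 0, 0, 0.78, -0.16, 0, 0, 1.05, -0.26, 0, 0, 1.3, -0.34, 0, 0, 1.55, -0.43, 0, 0, 1.75, -0.5, 0, 0, 1.95, -0.57, 0, 0, 1.95, -0.57, 0, 0]
}}

```text
clock: 16.62
position: [0.4998, -0.0306, 0.015]
ee_rot: [0.0, 0.995, -0.099, -0.0]
contact_force: [-2.7, 0.9, -1.9]
width: -0.0
gripper_force: 1.3
```

```bash
python3 t.py
```

```text
{'bay_centre': array([-93.1,   1.8]), 'yaw': 0.4, 'size': (113, 193)} tcp bay [-168.3  -79.9] in case [-75.7 -81.2] F [-2.2 -0.2 -0.6] 16.6667
```

>>> {"fn": "apply_moves", "kwargs": {
  "steps": [-2, 0.4, 0, 0, -3.92, 0.8, 0, 0, -3.1, 4.8, 0, 0, -2.3, 8.8, 0, 0, -1.5, 12.8, 0, 0, -0.6, 16.9, 0, 0, 1.2, 16.6, 0, 0, 2.4, 16.4, 0, 0]
}}

```text
clock: 17.33
position: [0.527, 0.1363, 0.0161]
ee_rot: [-0.001, 0.995, -0.097, 0.003]
contact_force: [0.8, -0.1, -0.6]
width: -0.0002
gripper_force: 0.0
```

>>> {"fn": "apply_moves", "kwargs": {
  "steps": [0.4, -0.08, 0, 0, 0.8, -0.16, 0, 0, 1.05, -0.2, 0, 0, 1.3, -0.25, 0, 0, 1.55, -0.3, 0, 0, 1.8, -0.35, 0, 0, 2.1, -0.4, 0, 0, 2.1, -0.4, 0, 0]
}}

```text
clock: 18.0
position: [0.545, 0.1289, 0.0152]
ee_rot: [0.0, 0.995, -0.1, -0.0]
contact_force: [-2.6, 2.6, -0.3]
width: -0.0001
gripper_force: 1.3
```

```bash
python3 t.py
```

```text
{'bay_centre': array([-85.5,  -0.1]), 'yaw': -3.7, 'size': (113, 193)} tcp bay [-155.9   85.3] in case [-75.7  80.7] F [-3.   1.4 -1.6] 18.05
```

>>> {"fn": "apply_moves", "kwargs": {
  "steps": [-2, 0.4, 0, 0, -3.92, 0.8, 0, 0, -4.7, -3.1, 0, 0, -5.5, -7.1, 0, 0, -6.3, -11.1, 0, 0, -7.1, -15.2, 0, 0, -6, -15.5, 0, 0, -5.1, -15.7, 0, 0]
}}

```text
clock: 18.72
position: [0.4956, -0.0309, 0.0161]
ee_rot: [0.001, 0.995, -0.102, 0.002]
contact_force: [0.7, 0.1, -0.0]
width: -0.0002
gripper_force: 0.0
```

>>> {"fn": "apply_moves", "kwargs": {
  "steps": [0.4, -0.08, 0, 0, 0.78, -0.16, 0, 0, 1.05, -0.26, 0, 0, 1.3, -0.34, 0, 0, 1.55, -0.43, 0, 0, 1.75, -0.5, 0, 0, 2.0, -0.58, 0, 0, 2.0, -0.58, 0, 0]
}}

```text
clock: 19.38
position: [0.514, -0.0329, 0.015]
ee_rot: [0.0, 0.995, -0.099, 0.0]
contact_force: [-2.7, 0.3, -2.0]
width: -0.0001
gripper_force: 1.3
```

```bash
python3 t.py
```

```text
{'bay_centre': array([-78.5,   2.4]), 'yaw': 0.3, 'size': (113, 193)} tcp bay [-153.9  -79.4] in case [-75.9 -81.4] F [-2.  -0.2 -1.7] 19.4333
```

>>> {"fn": "apply_moves", "kwargs": {
  "steps": [-2, 0.4, 0, 0, -3.92, 0.8, 0, 0, -3.1, 4.8, 0, 0, -2.3, 8.8, 0, 0, -1.5, 12.8, 0, 0, -0.6, 16.9, 0, 0, 1.2, 16.6, 0, 0, 2.4, 16.4, 0, 0]
}}

```text
clock: 20.1
position: [0.5412, 0.1343, 0.0161]
ee_rot: [-0.001, 0.995, -0.097, 0.003]
contact_force: [0.3, -0.5, 0.7]
width: 0.0001
gripper_force: 0.0
```

>>> {"fn": "apply_moves", "kwargs": {
  "steps": [0.4, -0.08, 0, 0, 0.8, -0.16, 0, 0, 1.0, -0.2, 0, 0, 1.15, -0.23, 0, 0, 1.3, -0.26, 0, 0, 1.47, -0.29, 0, 0, 1.47, -0.29, 0, 0]
}}

```text
clock: 20.68
position: [0.5522, 0.1271, 0.0151]
ee_rot: [0.0, 0.995, -0.1, -0.0]
contact_force: [-2.0, 1.9, -1.8]
width: 0.0001
gripper_force: 1.4
```

```bash
python3 t.py
```

```text
{'bay_centre': array([-75.,   1.]), 'yaw': -1.6, 'size': (113, 193)} tcp bay [-148.4   85. ] in case [-75.7  81.9] F [-2.7  1.5 -1.7] 20.7333
```

>>> {"fn": "apply_moves", "kwargs": {
  "steps": [-2, 0.4, 0, 0, -3.92, 0.8, 0, 0, -4.7, -3.1, 0, 0, -5.5, -7.1, 0, 0, -6.3, -11.1, 0, 0, -7.1, -15.2, 0, 0, -6, -15.5, 0, 0, -5.1, -15.8, 0, 0]
}}

```text
clock: 21.4
position: [0.503, -0.0335, 0.0161]
ee_rot: [0.001, 0.995, -0.102, 0.002]
contact_force: [-0.1, 1.1, 0.0]
width: 0.0002
gripper_force: 0.0
```

>>> {"fn": "apply_moves", "kwargs": {
  "steps": [0.4, -0.08, 0, 0, 0.7, -0.15, 0, 0, 0.9, -0.2, 0, 0, 1.05, -0.25, 0, 0, 1.2, -0.3, 0, 0, 1.35, -0.35, 0, 0, 1.35, -0.35, 0, 0]
}}

```text
clock: 21.98
position: [0.5149, -0.0334, 0.0152]
ee_rot: [0.0, 0.995, -0.099, -0.0]
contact_force: [0.0, -0.1, -0.4]
width: 0.0004
gripper_force: 0.0
```

```bash
python3 t.py
```

```text
{'bay_centre': array([-74.9,   0.8]), 'yaw': -1.6, 'size': (113, 193)} tcp bay [-153.   -79.9] in case [-75.9 -82.8] F [-0.6 -0.5 -1. ] 22.0333
```

>>> {"fn": "apply_moves", "kwargs": {
  "steps": [0.15, -0.04, 0, 0, 0.3, -0.08, 0, 0, 0.45, -0.12, 0, 0, 0.6, -0.16, 0, 0, 0.6, -0.16, 0, 0]
}}

```text
clock: 22.45
position: [0.5202, -0.0359, 0.015]
ee_rot: [0.0, 0.995, -0.1, -0.001]
contact_force: [-3.5, -1.0, -0.4]
width: 0.0002
gripper_force: 1.8
```

>>> {"fn": "apply_moves", "kwargs": {
  "steps": [0.1, -0.02, 0, 0, 0.2, -0.05, 0, 0, 0.2, -0.05, 0, 0]
}}

```text
clock: 22.7
position: [0.5231, -0.0363, 0.0151]
ee_rot: [0.0, 0.995, -0.1, 0.0]
contact_force: [-2.9, -1.2, -1.3]
width: 0.0002
gripper_force: 1.6
```

```bash
python3 t.py
```

```text
{'bay_centre': array([-70.3,   2.7]), 'yaw': 1.2, 'size': (113, 193)} tcp bay [-144.4  -80.8] in case [-75.8 -81.9] F [-2.2 -0.9 -1.3] 22.75
```

>>> {"fn": "apply_moves", "kwargs": {
  "steps": [-2, 0.4, 0, 0, -3.92, 0.8, 0, 0, -3.1, 4.8, 0, 0, -2.3, 8.8, 0, 0, -1.5, 12.8, 0, 0, -0.6, 16.9, 0, 0, 1.2, 16.6, 0, 0, 2.2, 16.4, 0, 0]
}}

```text
clock: 23.42
position: [0.5491, 0.1312, 0.0163]
ee_rot: [-0.001, 0.995, -0.097, 0.004]
contact_force: [1.3, -0.3, 1.0]
width: -0.0
gripper_force: 0.0
```

>>> {"fn": "apply_moves", "kwargs": {
  "steps": [0.25, -0.05, 0, 0, 0.5, -0.1, 0, 0, 0.65, -0.13, 0, 0, 0.75, -0.15, 0, 0, 0.85, -0.17, 0, 0, 0.85, -0.17, 0, 0]
}}

```text
clock: 23.92
position: [0.5528, 0.1254, 0.0153]
ee_rot: [0.0, 0.995, -0.1, -0.0]
contact_force: [-0.2, -1.1, 0.1]
width: 0.0001
gripper_force: 0.2
```

>>> {"fn": "apply_moves", "kwargs": {
  "steps": [0.05, -0.01, 0, 0, 0.1, -0.02, 0, 0, 0.1, -0.02, 0, 0]
}}

```text
clock: 24.17
position: [0.553, 0.1257, 0.0151]
ee_rot: [0.0, 0.995, -0.1, -0.001]
contact_force: [-3.2, -1.6, 0.6]
width: -0.0003
gripper_force: 1.5
```

```bash
python3 t.py
```

```text
{'bay_centre': array([-70.2,   2.7]), 'yaw': 1.2, 'size': (113, 193)} tcp bay [-147.3   83.9] in case [-75.4  82.8] F [-3.  -1.2  0.6] 24.2167
```

Contact on the left cap; advancing in 1 mm steps until the buffer is felt.

>>> {"fn": "apply_moves", "kwargs": {
  "steps": [0.05, -0.01, 0, 0, 0.1, -0.02, 0, 0, 0.1, -0.02, 0, 0]
}}

```text
clock: 24.47
position: [0.5552, 0.1262, 0.0151]
ee_rot: [-0.0, 0.995, -0.1, -0.0]
contact_force: [-1.9, 1.4, -1.2]
width: -0.0
gripper_force: 1.4
```

>>> {"fn": "apply_moves", "kwargs": {
  "steps": [0.05, -0.01, 0, 0, 0.1, -0.02, 0, 0, 0.1, -0.02, 0, 0]
}}

```text
clock: 24.72
position: [0.5564, 0.126, 0.0152]
ee_rot: [-0.0, 0.995, -0.1, -0.0]
contact_force: [-2.4, 2.0, -1.1]
width: 0.0
gripper_force: 1.5
```

>>> {"fn": "apply_moves", "kwargs": {
  "steps": [0.05, -0.01, 0, 0, 0.1, -0.02, 0, 0, 0.1, -0.02, 0, 0]
}}

```text
clock: 24.97
position: [0.5575, 0.1255, 0.0153]
ee_rot: [-0.0, 0.995, -0.1, 0.0]
contact_force: [-2.8, 1.6, -0.5]
width: -0.0001
gripper_force: 1.5
```

>>> {"fn": "apply_moves", "kwargs": {
  "steps": [0.05, -0.01, 0, 0, 0.1, -0.02, 0, 0, 0.1, -0.02, 0, 0]
}}

```text
clock: 25.22
position: [0.5586, 0.1252, 0.0153]
ee_rot: [0.0, 0.995, -0.1, 0.0]
contact_force: [-2.5, 2.9, -0.7]
width: 0.0001
gripper_force: 1.5
```

```bash
python3 t.py
```

```text
{'bay_centre': array([-67.2,   1.8]), 'yaw': -0.6, 'size': (113, 193)} tcp bay [-141.8   84.3] in case [-75.4  81.8] F [-2.8  1.3 -1.8] 25.2667
```

>>> {"fn": "apply_moves", "kwargs": {
  "steps": [0.05, -0.01, 0, 0, 0.1, -0.02, 0, 0, 0.1, -0.02, 0, 0]
}}

```text
clock: 25.52
position: [0.5591, 0.1251, 0.0154]
ee_rot: [0.0, 0.995, -0.1, -0.0]
contact_force: [-4.1, 2.5, 0.7]
width: -0.0003
gripper_force: 2.1
```

>>> {"fn": "apply_moves", "kwargs": {
  "steps": [0.05, -0.01, 0, 0, 0.1, -0.02, 0, 0, 0.1, -0.02, 0, 0]
}}

```text
clock: 25.77
position: [0.5591, 0.1251, 0.0153]
ee_rot: [0.0, 0.995, -0.1, -0.001]
contact_force: [-6.0, 3.2, 2.1]
width: 0.0001
gripper_force: 3.1
```

>>> {"fn": "apply_moves", "kwargs": {
  "steps": [-2, 0.4, 0, 0, -3.92, 0.8, 0, 0, -4.7, -3.1, 0, 0, -5.5, -7.1, 0, 0, -6.3, -11.1, 0, 0, -7.1, -15.2, 0, 0, -5.6, -15.7, 0, 0, -4.3, -16, 0, 0]
}}

```text
clock: 26.43
position: [0.5193, -0.0393, 0.0163]
ee_rot: [0.001, 0.995, -0.102, 0.002]
contact_force: [0.2, -0.0, 0.0]
width: 0.0004
gripper_force: 0.0
```

>>> {"fn": "apply_moves", "kwargs": {
  "steps": [0.2, -0.04, 0, 0, 0.4, -0.08, 0, 0, 0.55, -0.11, 0, 0, 0.65, -0.13, 0, 0, 0.65, -0.13, 0, 0]
}}

```text
clock: 26.85
position: [0.5239, -0.0359, 0.0154]
ee_rot: [0.0, 0.995, -0.099, 0.0]
contact_force: [-0.1, 0.2, 0.2]
width: 0.0003
gripper_force: 0.0
```

>>> {"fn": "apply_moves", "kwargs": {
  "steps": [0.05, -0.01, 0, 0, 0.1, -0.02, 0, 0, 0.1, -0.02, 0, 0]
}}

```text
clock: 27.1
position: [0.5246, -0.0363, 0.0153]
ee_rot: [0.0, 0.995, -0.099, -0.0]
contact_force: [-1.3, 0.7, 0.4]
width: 0.0
gripper_force: 0.2
```

>>> {"fn": "apply_moves", "kwargs": {
  "steps": [0.05, -0.01, 0, 0, 0.1, -0.02, 0, 0, 0.1, -0.02, 0, 0]
}}

```text
clock: 27.35
position: [0.5246, -0.0364, 0.0151]
ee_rot: [-0.0, 0.995, -0.1, -0.001]
contact_force: [-2.8, 2.5, 1.4]
width: -0.0001
gripper_force: 1.7
```

```bash
python3 t.py
```

```text
{'bay_centre': array([-66.4,   1.8]), 'yaw': -0.5, 'size': (113, 193)} tcp bay [-142.9  -80.7] in case [-75.8 -83.2] F [-2.9  1.2  2.7] 27.4
```

>>> {"fn": "apply_moves", "kwargs": {
  "steps": [0.05, -0.01, 0, 0, 0.1, -0.02, 0, 0, 0.1, -0.02, 0, 0]
}}

```text
clock: 27.65
position: [0.5262, -0.0373, 0.0151]
ee_rot: [0.0, 0.995, -0.099, -0.001]
contact_force: [-3.8, -0.9, 1.7]
width: 0.0
gripper_force: 2.0
```

>>> {"fn": "apply_moves", "kwargs": {
  "steps": [0.05, -0.01, 0, 0, 0.1, -0.02, 0, 0, 0.1, -0.02, 0, 0]
}}

```text
clock: 27.9
position: [0.5276, -0.0377, 0.0151]
ee_rot: [0.0, 0.995, -0.1, -0.0]
contact_force: [-4.7, -1.1, -0.1]
width: 0.0001
gripper_force: 2.0
```

```bash
python3 t.py
```

```text
{'bay_centre': array([-64.8,   2.5]), 'yaw': 0.6, 'size': (113, 193)} tcp bay [-139.6  -81.3] in case [-75.7 -83. ] F [-4.9 -1.7 -0.9] 27.95
```

>>> {"fn": "apply_moves", "kwargs": {
  "steps": [0.05, -0.01, 0, 0, 0.1, -0.02, 0, 0, 0.1, -0.02, 0, 0]
}}

```text
clock: 28.2
position: [0.5276, -0.0376, 0.0151]
ee_rot: [0.0, 0.995, -0.099, -0.001]
contact_force: [-6.0, -1.8, 2.0]
width: -0.0005
gripper_force: 2.9
```

>>> {"fn": "apply_moves", "kwargs": {
  "steps": [0.05, -0.01, 0, 0, 0.1, -0.02, 0, 0, 0.1, -0.02, 0, 0]
}}

```text
clock: 28.45
position: [0.5277, -0.0376, 0.0151]
ee_rot: [0.0, 0.995, -0.099, -0.002]
contact_force: [-8.2, -1.0, 3.9]
width: 0.0005
gripper_force: 3.8
```

```bash
python3 t.py
```

```text
{'bay_centre': array([-64.9,   2.4]), 'yaw': 0.6, 'size': (113, 193)} tcp bay [-139.7  -81.2] in case [-75.7 -82.8] F [-8.5 -1.3  2.5] 28.5
```

>>> {"fn": "apply_moves", "kwargs": {
  "steps": [-2, 0.4, 0, 0, -3.92, 0.8, 0, 0, -3.1, 4.8, 0, 0, -2.3, 8.8, 0, 0, -1.5, 12.8, 0, 0, -0.6, 16.9, 0, 0, 1, 16.65, 0, 0, 2.1, 16.4, 0, 0]
}}

```text
clock: 29.17
position: [0.5548, 0.1297, 0.0162]
ee_rot: [-0.001, 0.995, -0.097, 0.003]
contact_force: [1.1, -0.4, 0.4]
width: 0.0001
gripper_force: 0.0
```

>>> {"fn": "apply_moves", "kwargs": {
  "steps": [0.2, -0.04, 0, 0, 0.4, -0.08, 0, 0, 0.55, -0.11, 0, 0, 0.65, -0.13, 0, 0, 0.75, -0.15, 0, 0, 0.85, -0.17, 0, 0, 0.85, -0.17, 0, 0]
}}

```text
clock: 29.75
position: [0.5589, 0.1241, 0.0153]
ee_rot: [0.0, 0.995, -0.1, -0.0]
contact_force: [0.7, -0.4, -0.5]
width: 0.0001
gripper_force: 0.2
```

>>> {"fn": "apply_moves", "kwargs": {
  "steps": [0.05, -0.01, 0, 0, 0.1, -0.02, 0, 0, 0.15, -0.03, 0, 0, 0.2, -0.04, 0, 0, 0.2, -0.04, 0, 0]
}}

```text
clock: 30.17
position: [0.559, 0.1243, 0.015]
ee_rot: [0.0, 0.995, -0.1, -0.002]
contact_force: [-5.4, 0.4, 3.4]
width: -0.0001
gripper_force: 2.8
```

```bash
python3 t.py
```

```text
{'bay_centre': array([-64.8,   2.4]), 'yaw': 0.5, 'size': (113, 193)} tcp bay [-141.2   83.7] in case [-75.7  81.9] F [-5.6  1.   3.2] 30.2167
```

>>> {"fn": "apply_moves", "kwargs": {
  "steps": [0.05, -0.01, 0, 0, 0.1, -0.02, 0, 0, 0.15, -0.03, 0, 0, 0.2, -0.04, 0, 0, 0.2, -0.04, 0, 0]
}}

```text
clock: 30.63
position: [0.559, 0.1244, 0.0149]
ee_rot: [0.0, 0.995, -0.1, -0.004]
contact_force: [-9.4, 1.8, 5.6]
width: 0.0001
gripper_force: 4.5
```

>>> {"fn": "apply_moves", "kwargs": {
  "steps": [0.05, -0.01, 0, 0, 0.1, -0.02, 0, 0, 0.1, -0.02, 0, 0]
}}

```text
clock: 30.88
position: [0.559, 0.1244, 0.0148]
ee_rot: [0.0, 0.995, -0.1, -0.005]
contact_force: [-10.5, 1.9, 6.7]
width: 0.0003
gripper_force: 5.4
```

>>> {"fn": "apply_moves", "kwargs": {
  "steps": [0.05, -0.01, 0.05, 0, 0.1, -0.02, 0.1, 0, 0.1, -0.02, 0.1, 0]
}}

```text
clock: 31.13
position: [0.559, 0.1244, 0.0149]
ee_rot: [0.0, 0.995, -0.1, -0.006]
contact_force: [-10.2, 3.4, 1.6]
width: -0.0002
gripper_force: 5.5
```

>>> {"fn": "apply_moves", "kwargs": {
  "steps": [0.05, -0.01, 0.01, 0, 0.1, -0.02, 0.03, 0, 0.15, -0.03, 0.04, 0, 0.15, -0.03, 0.04, 0]
}}

```text
clock: 31.47
position: [0.5589, 0.1244, 0.0149]
ee_rot: [0.0, 0.995, -0.1, -0.008]
contact_force: [-12.1, 4.1, 2.3]
width: 0.0001
gripper_force: 6.6
```

>>> {"fn": "apply_moves", "kwargs": {
  "steps": [0.06, -0.01, 0.01, 0, 0.12, -0.02, 0.03, 0, 0.18, -0.03, 0.04, 0, 0.18, -0.03, 0.04, 0]
}}

```text
clock: 31.8
position: [0.5589, 0.1244, 0.0149]
ee_rot: [0.0, 0.995, -0.1, -0.01]
contact_force: [-16.2, 5.3, 2.6]
width: 0.0
gripper_force: 8.0
```

>>> {"fn": "apply_moves", "kwargs": {
  "steps": [-0.04, 0.01, 0, 0, -0.04, 0.01, 0, 0, -0.04, 0.01, 0, 0, -0.04, 0.01, 0, 0]
}}

```text
clock: 32.13
position: [0.5589, 0.1244, 0.0149]
ee_rot: [0.0, 0.995, -0.1, -0.009]
contact_force: [-14.0, 4.4, 2.3]
width: -0.0001
gripper_force: 7.5
```

>>> {"fn": "apply_moves", "kwargs": {
  "steps": [0, 0, 0, 0, 0, 0, 0, 0, 0, 0, 0, 0, 0, 0, 0, 0]
}}

```text
clock: 32.47
position: [0.5589, 0.1244, 0.0149]
ee_rot: [0.0, 0.995, -0.1, -0.009]
contact_force: [-14.5, 4.9, 2.8]
width: 0.0002
gripper_force: 7.5
```

>>> {"fn": "apply_moves", "kwargs": {
  "steps": [0, 0, 0, 0, 0, 0, 0, 0]
}}

```text
clock: 32.63
position: [0.5589, 0.1244, 0.0149]
ee_rot: [0.0, 0.995, -0.1, -0.009]
contact_force: [-13.9, 6.4, 2.7]
width: 0.0001
gripper_force: 7.5
```

>>> {"fn": "apply_moves", "kwargs": {
  "steps": [-1, 0.2, 0, 0, -3, 0.6, 0, 0, -4.9, 1, 0, 0, -5.7, -3, 0, 0, -6.5, -7, 0, 0, -7.2, -11, 0, 0, -7.9, -15, 0, 0, -6.5, -15.6, 0, 0]
}}

```text
clock: 33.3
position: [0.5005, -0.038, 0.0173]
ee_rot: [0.001, 0.995, -0.101, -0.001]
contact_force: [-0.3, 1.7, -0.1]
width: -0.0
gripper_force: 0.0
```

>>> {"fn": "apply_moves", "kwargs": {
  "steps": [1, -0.2, 0, 0, 1.7, -0.34, 0, 0, 2.0, -0.4, 0, 0, 2.2, -0.44, 0, 0, 2.35, -0.47, 0, 0, 2.45, -0.49, 0, 0, 2.45, -0.49, 0, 0]
}}

```text
clock: 33.88
position: [0.5276, -0.0371, 0.017]
ee_rot: [-0.0, 0.995, -0.099, -0.0]
contact_force: [-0.8, 0.0, 0.1]
width: 0.0001
gripper_force: 0.0
```

```bash
python3 t.py
```

```text
{'bay_centre': array([-64.8,   2.5]), 'yaw': 0.5, 'size': (113, 193)} tcp bay [-139.9  -81. ] in case [-75.8 -82.8] F [ 0.1  0.  -0.6] 33.9333
```

Right cap just touched, and it stays at its buffer. Now pressing it.

>>> {"fn": "apply_moves", "kwargs": {
  "steps": [0.08, -0.02, 0.01, 0, 0.16, -0.03, 0.03, 0, 0.24, -0.05, 0.05, 0, 0.32, -0.07, 0.07, 0, 0.4, -0.08, 0.09, 0, 0.4, -0.08, 0.09, 0]
}}

```text
clock: 34.43
position: [0.5276, -0.0376, 0.0171]
ee_rot: [-0.001, 0.995, -0.1, -0.004]
contact_force: [-6.9, 2.7, 1.9]
width: -0.0002
gripper_force: 3.6
```

>>> {"fn": "apply_moves", "kwargs": {
  "steps": [0.08, -0.02, 0.01, 0, 0.16, -0.03, 0.03, 0, 0.24, -0.05, 0.05, 0, 0.3, -0.06, 0.06, 0, 0.3, -0.06, 0.06, 0]
}}

```text
clock: 34.85
position: [0.5275, -0.0376, 0.0172]
ee_rot: [-0.001, 0.995, -0.1, -0.007]
contact_force: [-11.5, 3.0, 4.1]
width: -0.0
gripper_force: 5.7
```

>>> {"fn": "apply_moves", "kwargs": {
  "steps": [0.06, -0.01, 0.02, 0, 0.12, -0.02, 0.04, 0, 0.17, -0.03, 0.06, 0, 0.17, -0.03, 0.06, 0]
}}

```text
clock: 35.18
position: [0.5275, -0.0376, 0.0172]
ee_rot: [-0.001, 0.995, -0.1, -0.009]
contact_force: [-13.0, 3.8, 2.4]
width: -0.0003
gripper_force: 6.7
```

>>> {"fn": "apply_moves", "kwargs": {
  "steps": [0, 0, 0, 0, 0, 0, 0, 0, 0, 0, 0, 0]
}}

```text
clock: 35.43
position: [0.5275, -0.0376, 0.0172]
ee_rot: [-0.001, 0.995, -0.1, -0.009]
contact_force: [-12.4, 4.3, 1.8]
width: 0.0001
gripper_force: 6.7
```

Along the bay this is about 13.3 N; adding a little for the desk friction and holding.

>>> {"fn": "apply_moves", "kwargs": {
  "steps": [0.05, -0.01, 0.02, 0, 0.09, -0.02, 0.03, 0, 0.09, -0.02, 0.03, 0, 0.09, -0.02, 0.03, 0, 0.09, -0.02, 0.03, 0]
}}

```text
clock: 35.85
position: [0.5274, -0.0376, 0.0173]
ee_rot: [-0.001, 0.995, -0.099, -0.01]
contact_force: [-14.1, 3.7, 1.6]
width: -0.0005
gripper_force: 7.2
```

>>> {"fn": "apply_moves", "kwargs": {
  "steps": [0, 0, 0, 0, 0, 0, 0, 0, 0, 0, 0, 0, 0, 0, 0, 0, 0, 0, 0, 0]
}}

```text
clock: 36.27
position: [0.5275, -0.0376, 0.0173]
ee_rot: [-0.001, 0.995, -0.099, -0.01]
contact_force: [-13.0, 3.3, 1.1]
width: 0.0001
gripper_force: 7.2
```

>>> {"fn": "apply_moves", "kwargs": {
  "steps": [-1, 0.2, 0, 0, -3, 0.6, 0, 0, -5.5, 1.1, 1, 0, -6, 1.2, 5, 0, -6, 1.5, 9, 0, -5.2, 5.3, 10, 0, -4.4, 9.3, 10, 0, -3.6, 13.3, 10, 0]
}}

```text
clock: 36.93
position: [0.504, 0.0938, 0.122]
ee_rot: [-0.0, 0.995, -0.101, 0.004]
contact_force: [-0.2, -0.3, 0.3]
width: 0.0001
gripper_force: 0.0
```

>>> {"fn": "apply_moves", "kwargs": {
  "steps": [0.8, 4, 0, 0, 1.6, 8, 0, 0, 2.5, 12, 0, 0, 3, 12.2, 0, 0, 3, 12.2, 0, 0]
}}

```text
clock: 37.35
position: [0.5335, 0.2174, 0.1199]
ee_rot: [-0.001, 0.995, -0.098, 0.002]
contact_force: [-0.2, -0.3, 0.6]
width: -0.0001
gripper_force: 0.0
```

```bash
python3 t.py; python3 - <<'E'
from h import *
b=get_image("scene"); cv2.imwrite("pics/s2.png",cv2.resize(b[120:280,220:400,::-1],None,fx=3.7,fy=3.7,interpolation=cv2.INTER_CUBIC))
hs=cv2.cvtColor(b,cv2.COLOR_RGB2HSV); m=(cv2.inRange(hs,(0,170,60),(6,255,255))|cv2.inRange(hs,(172,170,60),(180,255,255))); m[:, :330]=0;m[:,400:]=0;m[260:]=0
v,u=np.nonzero(m); print(len(u),u.min(),u.max(),v.min(),v.max(), "top px",u[v<=v.min()+2].mean())
p=[[u[v<=v.min()+3].mean(),v.min()+1]]; print(onz("scene",p,.056),bay(onz("scene",p,.056))*1000)
E
```

```text
{'bay_centre': array([-64.9,   2.4]), 'yaw': 0.5, 'size': (113, 193)} tcp bay [-185.6  167.8] in case [-119.3  166.4] F [ 0.1 -0.4 -0.3] 37.4
70 344 349 164 185 top px 345.85714285714283
[[0.52707585 0.18732186 0.056     ]] [[-185.05504545  139.01866107]]
```

View pics/s2.png

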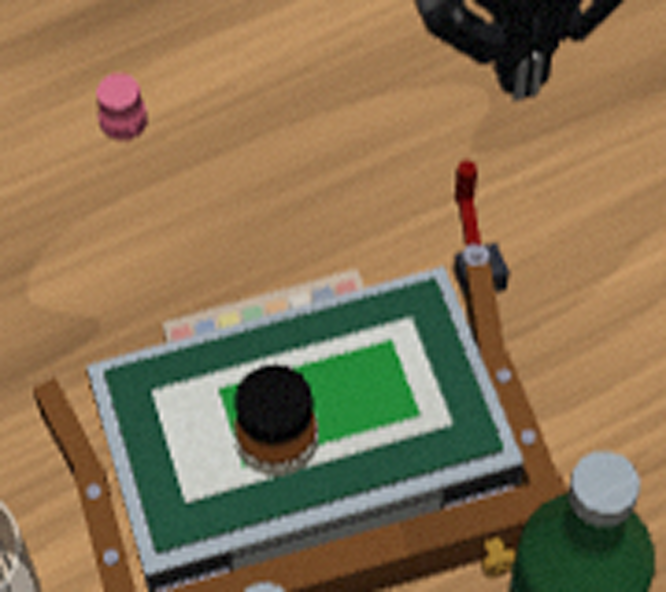

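The picture shows the case in the bay with the jar upright (275,420) and the keeper still open, its post at (466,180), i.e. bay (−185, 138). Lowering beside the post, then swinging it.

>>> {"fn": "apply_moves", "kwargs": {
  "steps": [0, 0, -4, 0, 0, 0, -7.5, 0, 0, 0, -8.4, 0, 0, 0, -8.4, 0]
}}

```text
clock: 37.78
position: [0.5288, 0.2128, 0.0331]
ee_rot: [0.001, 0.995, -0.101, -0.003]
contact_force: [0.3, 0.1, 0.5]
width: -0.0004
gripper_force: 0.0
```

>>> {"fn": "apply_moves", "kwargs": {
  "steps": [-0.14, -0.7, 0, 0, -0.28, -1.4, 0, 0, -0.42, -2.1, 0, 0, -0.56, -2.8, 0, 0, -0.7, -3.5, 0, 0, -0.84, -4.2, 0, 0, -0.84, -4.2, 0, 0]
}}

```text
clock: 38.37
position: [0.5235, 0.1717, 0.0363]
ee_rot: [0.0, 0.995, -0.1, 0.001]
contact_force: [0.8, -0.8, 0.0]
width: -0.0
gripper_force: 0.0
```

```bash
cat > k.py <<'E'
from h import *
s=get_state(); print("tcp bay",bay(s["position"])*1000,s["position"],s["contact_force"].round(1),s["clock"])
b=get_image("scene")
hs=cv2.cvtColor(b,cv2.COLOR_RGB2HSV); m=(cv2.inRange(hs,(0,170,40),(7,255,255))|cv2.inRange(hs,(172,170,40),(180,255,255))); m[:, :310]=0;m[:,400:]=0;m[260:]=0
v,u=np.nonzero(m); print(len(u),u.min(),u.max(),v.min(),v.max())
p=[[u[v<=v.min()+3].mean(),v.min()+1]]; print("post",bay(onz("scene",p,.056))*1000)
E
python3 k.py
```

```text
tcp bay [-185.45130642  122.97382363] [0.52348872 0.17167813 0.0363365 ] [ 0.8 -0.8  0. ] 38.3667
111 329 345 170 189
post [[-179.54391844  104.2937931 ]]
```

>>> {"fn": "apply_moves", "kwargs": {
  "steps": [0.16, 0.78, 0, 0, -2.3, 1.3, 0, 0, -3.05, -2.3, 0, 0, -3.05, -2.3, 0, 0]
}}

```text
clock: 38.75
position: [0.4882, 0.1477, 0.0346]
ee_rot: [0.002, 0.995, -0.099, -0.003]
contact_force: [-0.7, 0.2, -0.3]
width: 0.0002
gripper_force: 0.0
```

>>> {"fn": "apply_moves", "kwargs": {
  "steps": [0.6, -0.2, 0, 0, 1.2, -0.4, 0, 0, 1.8, -0.6, 0, 0, 2.4, -0.8, 0, 0, 3, -1, 0, 0, 3.6, -1.2, 0, 0, 4.1, -1.35, 0, 0, 4.1, -1.35, 0, 0]
}}

```text
clock: 39.42
position: [0.5232, 0.1306, 0.0344]
ee_rot: [0.007, 0.995, -0.098, -0.011]
contact_force: [-18.1, -17.3, 17.0]
width: 0.0001
gripper_force: 13.2
```

```bash
python3 k.py;python3 t.py
```

```text
tcp bay [-177.50836712   82.65038342] [0.523233   0.13058063 0.03441911] [-18.1 -17.3  17. ] 39.4167
116 326 344 176 191
post [[-167.08098185   92.54667669]]
{'bay_centre': array([-64.7,   2.3]), 'yaw': 0.7, 'size': (113, 193)} tcp bay [-177.5   82.6] in case [-111.9   81.7] F [-18.3 -18.6  16.5] 39.5167
```

Jammed: the finger's left corner met the post radially because my y was too low. Backing off and recentring on the post.

>>> {"fn": "apply_moves", "kwargs": {
  "steps": [-1.2, 0.1, 0, 0, -2.4, 0.4, 0.1, 0, -2.8, 0.6, 0.1, 0, -2.7, 1.2, 0.1, 0, -2.7, 1.2, 0.1, 0]
}}

```text
clock: 39.93
position: [0.5082, 0.1502, 0.0368]
ee_rot: [-0.001, 0.995, -0.099, 0.001]
contact_force: [0.3, -0.3, 0.2]
width: -0.0003
gripper_force: 0.0
```

```bash
python3 k.py;python3 t.py; python3 - <<'E'
from h import *
b=get_image("scene"); cv2.imwrite("pics/s3.png",cv2.resize(b[130:240,260:400,::-1],None,fx=5,fy=5,interpolation=cv2.INTER_CUBIC))
E
```

```text
tcp bay [-196.17618176   98.82274636] [0.5081642  0.15015009 0.03683467] [ 0.3 -0.3  0.2] 39.9333
112 327 344 175 190
post [[-169.01291107   94.91694989]]
{'bay_centre': array([-64.8,   2.3]), 'yaw': 0.7, 'size': (113, 193)} tcp bay [-196.2   98.1] in case [-130.2   97.4] F [-0.6  0.4 -0.2] 40.0333
```

View pics/s3.png

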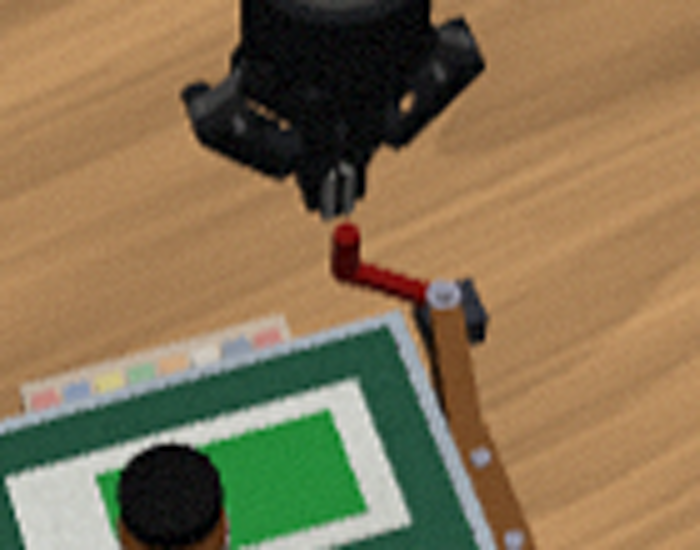

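The picture shows the finger (335,200) directly behind the post (345,250), with nothing else disturbed.

>>> {"fn": "apply_moves", "kwargs": {
  "steps": [0.5, -0.15, 0, 0, 0.9, -0.3, 0, 0, 1.3, -0.45, 0, 0, 1.7, -0.6, 0, 0, 2.1, -0.73, 0, 0, 2.1, -0.73, 0, 0]
}}

```text
clock: 40.58
position: [0.5275, 0.1406, 0.0361]
ee_rot: [0.0, 0.995, -0.1, -0.001]
contact_force: [-2.4, -1.0, 0.6]
width: 0.0003
gripper_force: 1.1
```

```bash
python3 k.py
```

```text
tcp bay [-175.28392979   93.31678811] [0.52753932 0.14058942 0.03612301] [-2.4 -1.   0.6] 40.5833
117 325 344 178 191
post [[-162.36016148   90.60977872]]
```

>>> {"fn": "apply_moves", "kwargs": {
  "steps": [0.3, -0.13, 0, 0, 0.6, -0.26, 0, 0, 0.9, -0.39, 0, 0, 1.2, -0.52, 0, 0, 1.2, -0.52, 0, 0]
}}

```text
clock: 41.05
position: [0.5413, 0.1361, 0.0368]
ee_rot: [-0.0, 0.995, -0.1, 0.001]
contact_force: [-0.6, 0.4, -0.5]
width: 0.0003
gripper_force: 0.2
```

>>> {"fn": "apply_moves", "kwargs": {
  "steps": [0.15, -0.04, 0, 0, 0.3, -0.08, 0, 0, 0.3, -0.08, 0, 0]
}}

```text
clock: 41.3
position: [0.5434, 0.1354, 0.0368]
ee_rot: [-0.0, 0.995, -0.1, 0.001]
contact_force: [-1.5, 0.3, 0.2]
width: 0.0002
gripper_force: 0.2
```

```bash
python3 k.py
```

```text
tcp bay [-158.72967896   91.41854641] [0.54338279 0.1354289  0.0367717 ] [-1.5  0.3  0.2] 41.3
84 326 345 185 194
post [[-144.95285138   87.30830225]]
```

>>> {"fn": "apply_moves", "kwargs": {
  "steps": [0.15, -0.03, 0, 0, 0.3, -0.06, 0, 0, 0.3, -0.06, 0, 0]
}}

```text
clock: 41.6
position: [0.5456, 0.1348, 0.0366]
ee_rot: [-0.0, 0.995, -0.1, -0.0]
contact_force: [-0.4, -0.2, 0.2]
width: -0.0002
gripper_force: 0.8
```

>>> {"fn": "apply_moves", "kwargs": {
  "steps": [0.1, -0.02, 0, 0, 0.2, -0.04, 0, 0, 0.2, -0.04, 0, 0]
}}

```text
clock: 41.85
position: [0.5457, 0.1347, 0.0365]
ee_rot: [-0.0, 0.995, -0.1, -0.002]
contact_force: [-5.2, 1.6, 4.7]
width: -0.0001
gripper_force: 2.7
```

```bash
python3 k.py
```

```text
tcp bay [-156.31742085   91.15869291] [0.54569482 0.13469334 0.03646746] [-5.2  1.6  4.7] 41.85
75 326 345 186 194
post [[-141.72249612   89.29776357]]
```

>>> {"fn": "apply_moves", "kwargs": {
  "steps": [0.1, -0.02, 0, 0, 0.1, -0.02, 0, 0, 0.1, -0.02, 0, 0]
}}

```text
clock: 42.15
position: [0.5457, 0.1346, 0.0364]
ee_rot: [-0.0, 0.995, -0.1, -0.003]
contact_force: [-7.6, 2.3, 4.9]
width: -0.0001
gripper_force: 3.5
```

>>> {"fn": "apply_moves", "kwargs": {
  "steps": [-0.8, 0.16, 0, 0, -2.5, 0.5, 0, 0, -5, 1, 0, 0, -8, 1.6, 1, 0, -10, 2, 4, 0, -12, 2, 8, 0, -14, 2, 12, 0, -14, 2, 12, 0]
}}

```text
clock: 42.82
position: [0.4094, 0.155, 0.1619]
ee_rot: [-0.002, 0.995, -0.099, 0.005]
contact_force: [0.9, -0.7, 0.3]
width: -0.0002
gripper_force: 0.0
```

```bash
python3 t.py; python3 - <<'E'
from h import *
f=lambda i,k:cv2.resize(i[:,:,::-1],None,fx=k,fy=k,interpolation=cv2.INTER_CUBIC)
a=f(get_image("top")[90:235,195:425],3.4);b=f(get_image("scene")[130:340,180:480],2)
cv2.imwrite("pics/s4.png",b);cv2.imwrite("pics/t4.png",a)
E
```

```text
{'bay_centre': array([-65. ,   2.4]), 'yaw': 0.6, 'size': (113, 193)} tcp bay [-293.3   83.9] in case [-227.4   83.9] F [ 0.5 -0.5  0.4] 42.8667
```

View pics/t4.png

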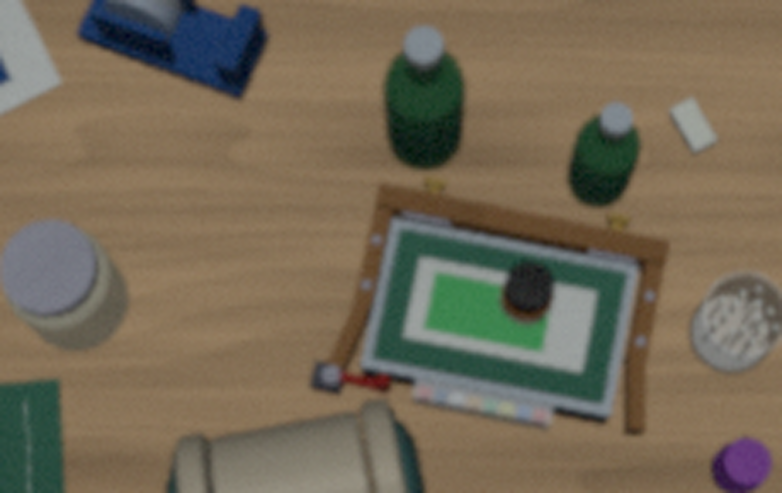

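View pics/s4.png

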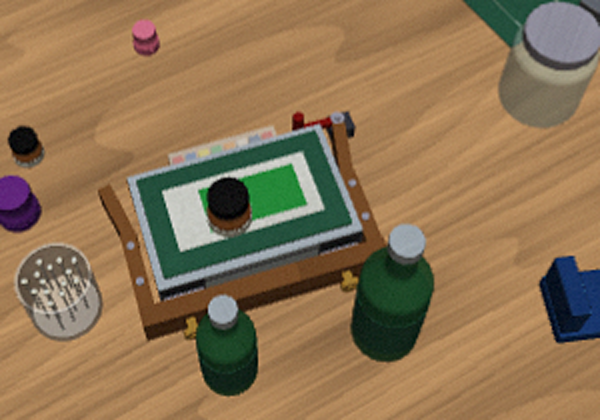

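Both views show the case home, the keeper closed behind its left end (top 365,380), the jar upright, and the pot, bottle and glass jar where they stood. Signing off.

```bash
python3 -c "
from rig import *
print(sign_off())"
```

```text
the job is handed in; nothing more can be done
None
```

The job is handed in at about 43 s: the case is home in its bay, both ends were pressed with about 14–15 N at the caps (one reading of 16.9 N on the left), and the keeper is swung shut against its stop after one jam (about 25 N sideways on the post, 30 N in all, then backed off); the ink jar, swab pot, green bottle and glass jar look undisturbed in the final pictures.

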